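# Change the bin rack over to the wooden discs

### The job

The next batch at the bin rack uses the round wooden discs. Push the bin that was left standing out fully home, and hook a fingertip behind the front lip of the bin of discs and draw it out along its runner to the stop. Do not pinch the front walls, lift or tip any bin, and leave the other two bins and everything else on the bench where they are.

Things in the scene. Friction and masses are not known exactly. Their poses are not given: they have to be found in the camera images.
- rack: grey steel bin rack fixed to the bench, 416 mm wide, 4 slots at 100 mm pitch. Origin: middle of its front edge at bench height; x to the back, y left, z up. Slot floors: steel runners, x = 0 to 222 mm, 3 mm high, with 13 mm high side guides. Uprights and top shelf (top 88 mm above the bench, stock on it to 110 mm) begin at x = 106 mm; in front of that a bin lies open to above.
- shelf_edge (a point): middle of the rack's top shelf's front edge, 88 mm above the bench; axes as the rack's. Travel of a bin: home, against the back panel, its lip point is at rack x = 1 to 5 mm; drawn 90 mm along rack -x, the ears at its rear meet the uprights, a firm stop, and its lip point is at about x = -87 mm. Plain friction, 1 to 8 N; a bin stays where it is left.
- discs_lip (a point): bin of round wooden discs (25 mm), home at the start, in any slot. All 4 bins: blue plastic, open-topped, 220 long, 80 wide (72 inside), 0.3 to 0.8 kg, loose. Point: middle of the top edge of the upright front wall (the lip), 50 mm above the bench, wall 6 mm thick, outer face 3 mm in front of the point, inner 3 mm behind. Axes as the rack's: x to the bin's back, z up.
- rings_lip (a point): bin of steel rings (24 mm across), the one left drawn out at the start, by 45 to 85 mm, in any slot. Built like the disc bin, same point. In every bin the contents ride along and rise less than 22 mm above the bench in the first 60 mm behind the lip; side walls are as high as the lip over the first 70 mm, then rise to 73 mm.
- sticks_lip (a point): bin of flat wooden sticks (70 by 11 mm) lying lengthwise, home, in any slot. Built like the disc bin, same point.
- packets_lip (a point): bin of pale blue carded packets (50 by 34 mm), home, in any slot. Built like the disc bin, same point.
- tape_roll: bystander: loose roll of brown tape lying flat, 72 mm across, 24 mm high, left of the rack; origin at the centre of its underside.
- jar: bystander: loose amber jar with white cap, 54 mm across, 75 mm high, right of the rack; origin at the centre of its underside.
- card_stack: bystander: loose stack of finished packets, 60 by 90 mm, 18 mm high, lying in front of the tape roll, left of the bins; origin at the centre of its underside.

How it is judged:
By the outcome, as a careful person would: the job done as asked, in the order asked, and still so for the second after the job is handed in, with the robot touching nothing.
It also fails if it takes over 40 s, if anything falls off the work surface, if the arm or the gripper's body presses on something with over 40 N, if the wrist force passes 120 N, or if a joint passes its speed limit or range.

### The arm

A 6-joint arm with a two-finger parallel gripper is mounted at the origin on the work surface. World frame = base frame: x ahead of the robot, y to its left, z up, the work surface at z = 0. Lengths are in m, angles in rad, forces in N, time in s.
With the tool pointing down it reaches from about 0.325 to 0.75 m from the base axis. Payload 7.6 kg.
Tool frame: the origin (TCP) lies midway between the tips of the shut fingers; the grasp point (between the pads) lies manip.pinch_z behind it (manip.pinch_z is the distance from the TCP to the grasp point, in m); z points along the fingers, y is the direction in which the jaws open and shut (so a half turn about z gives the same grasp; the last joint's range is limited). The gripper opens to 85 mm and grips with 20 to 120 N. Pads are 22 mm wide; open, the fingers measure 114 mm over their backs; the gripper's body (76 mm by 85 mm) begins 54 mm behind the grasp point. The pads swing forward as they close: fully open they stand 13 mm farther back than shut.
Start: joints at [1.034, 0.052, 1.401, -0, 1.689, -0.07], TCP at [0.236, 0.469, 0.231] pointing down, gripper open.
Joint ranges: [-2.9, 2.9], [-0.91, 2.17], [0.12, 2.37], [-1.06, 4.2], [0.26, 2.73], [-2.93, 2.93]. Speed limits (rad/s): [2.57, 2.57, 3.01, 3.14, 3.14, 3.14].

### API

Orientations are given as [roll, pitch, yaw] about the fixed x, y, z axes, in that order (R = Rz(yaw) Ry(pitch) Rx(roll)).
In Python, from workcell import sensors, eyes, workorder, manip gives the robot as it stands. The module is installed in compiled form; this text tells all that it offers.
- The arm moves only by the tool play_rows, never from a script. Its argument "moves" is a list of rows, each a list of 7 numbers: the shift along the tool's x, y, z scaled (see below), then the turn, a rotation vector about the tool's x, y, z scaled (see below), then the closure, from 0 (fully open) to 1 (shut). A call has exactly 8 rows; each row shifts and turns the commanded pose from where the row before left it, along the tool's axes as they then stand; what a row does not reach is not made up. The controller multiplies each number of a shift by 0.3 m and each number of a turn by 6 degrees. A row lasts 1/12 s, in which the tool goes at most 41.7 mm and 7.16 degrees, less where a joint would pass 70% of its speed; a pose out of reach is approached as far as the arm can. A call with a number of a shift or a turn outside -1 to 1 is refused whole. A call with a gripper value outside its range is refused whole. The fingers move at their own pace and stop on an object; "grip_force" is the grip in N (left out, the last holds). Time passes only in rows, so rows that do not move let the fingers close, or fill a call up. It gives the time, the measured TCP pose, the force and the opening at its end, in the units of the state.
- sensors.read_state(): the state, without advancing time (a new reading comes with each control period).
- eyes.grab_frame(name): name is "scene" or "side" or "wrist"; returns a dict with "image" (420x560x3 uint8, red, green, blue), "z_map" (420x560 float32, m along the optical axis (not along the pixel's ray), 0 where there is no reading), "fx", "fy", "cx", "cy" (pixels), "dist_coeffs" ([k1, k2, p1, p2, k3] as OpenCV has them; the pictures are not rectified), "extrinsics" (4x4, takes a point from world to camera coordinates). Camera axes: x right, y up, looking along -z (the intrinsics and any distortion apply to the point x, -y, -z); pixel columns grow to the right and rows downward; lengths in m; the calibration is good to about 2 mm. A picture is of the moment at which its call begins.
- workorder.job_done(): hands the job in, once; it reports no verdict.
The state is a dict: "time": time; "joints": joint angles; "dq": joint speeds; "joint_torque": joint torques, N m; "eef_pos": TCP position; "orientation": TCP orientation; "force": force on the tool from outside, world axes, zero at the start; "wrist_torque": the same for the moment, N m; "finger_gap": opening from 0.0 (shut) to 1.0 (fully open).
Only numpy, scipy, OpenCV 4.12 (cv2) and the standard library are available. Lean on these libraries where they do the work, as an engineer would, in place of code of your own. Each camera call takes 0.05 s, during which the arm holds its last target.

## Working session

There is one attempt and no reset: what is moved stays moved. The work goes in short steps, Python scripts to look and compute and a tool call to move; the robot and the scene stay as the last step left them, time stands still between calls to the robot, and variables do not carry over. Pictures are saved under pics/ and viewed, and the job is handed in when it is done.

Besides the shell and the picture viewer there is one more tool, called after "Emit:" as name(argument=value, ...), one argument or row to a line, values as JSON. play_rows: Moves the arm, as the interface text tells. Shifts and turns lie within -1 to 1; 1 stands for 0.3 m of shift or 6 degrees of turn. Its arguments: {"type":"object","properties":{"moves":{"type":"array","items":{"type":"array","items":{"type":"number","minimum":-1,"maximum":1}}},"grip_force":{"type":"number"}},"required":["moves"]}

```bash
mkdir -p pics
cat > h.py <<'E'
import numpy as np, cv2
from workcell import sensors, eyes, workorder, manip
def grab(n,save=None):
    f=eyes.grab_frame(n)
    if save: cv2.imwrite('pics/%s.png'%save,cv2.cvtColor(f['image'],cv2.COLOR_RGB2BGR))
    return f
def world(f):
    h,w=f['z_map'].shape
    u,v=np.meshgrid(np.arange(w),np.arange(h))
    K=np.array([[f['fx'],0,f['cx']],[0,f['fy'],f['cy']],[0,0,1.]])
    p=cv2.undistortPoints(np.stack([u,v],-1).reshape(-1,1,2).astype(np.float64),K,np.array(f['dist_coeffs'],float)).reshape(h,w,2)
    z=f['z_map'].astype(float)
    P=np.stack([p[...,0]*z,-p[...,1]*z,-z,np.ones_like(z)],-1)
    W=P@np.linalg.inv(f['extrinsics']).T
    W=W[...,:3]; W[z==0]=np.nan
    return W
E
python3 - <<'E'
from h import *
for n in ['scene','side','wrist']:
    f=grab(n,n+'0'); np.save(n+'0.npy',world(f))
    print(n,np.linalg.inv(f['extrinsics']).round(3).tolist())
print(manip.pinch_z, sensors.read_state())
E
```

```text
scene [[-0.189, -0.785, 0.591, 1.064], [0.982, -0.14, 0.128, 0.154], [-0.018, 0.604, 0.797, 0.792], [0.0, 0.0, 0.0, 1.0]]
side [[0.966, 0.187, -0.179, 0.401], [-0.259, 0.683, -0.683, -0.595], [-0.005, 0.706, 0.708, 0.748], [0.0, 0.0, 0.0, 1.0]]
wrist [[0.449, -0.859, -0.247, 0.173], [0.894, 0.431, 0.126, 0.501], [-0.002, -0.278, 0.961, 0.373], [0.0, 0.0, 0.0, 1.0]]
0.0187 {'time': 0.15, 'joints': array([ 1.03371718e+00,  5.26746667e-02,  1.40147268e+00,  1.38162844e-05,
        1.68860649e+00, -7.02831623e-02]), 'dq': array([-0.00123199, -0.00115782, -0.00273976,  0.0006872 , -0.00153273,
       -0.00115949]), 'joint_torque': array([ 8.13213610e-04, -3.81952751e+01, -3.60422623e+01, -6.15170711e-05,
        4.64539960e-03, -1.79832494e-05]), 'eef_pos': array([0.23611811, 0.46865664, 0.23068452]), 'orientation': array([-3.14043530e+00, -9.52331330e-05,  2.67479823e+00]), 'force': array([ 0.58247665,  0.14859697, -0.86483656]), 'wrist_torque': array([0.04000993, 0.04793661, 0.00530023]), 'finger_gap': 0.9984737652500263}
```

View pics/scene0.png

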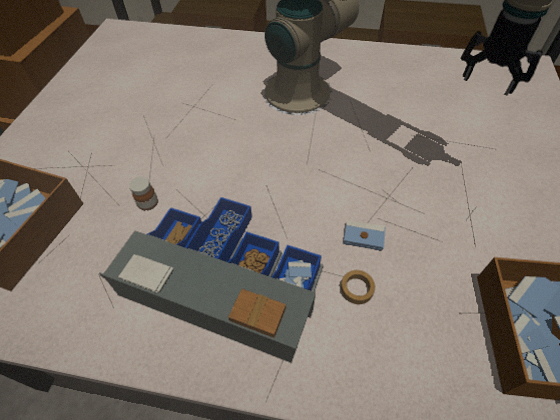

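View pics/side0.png

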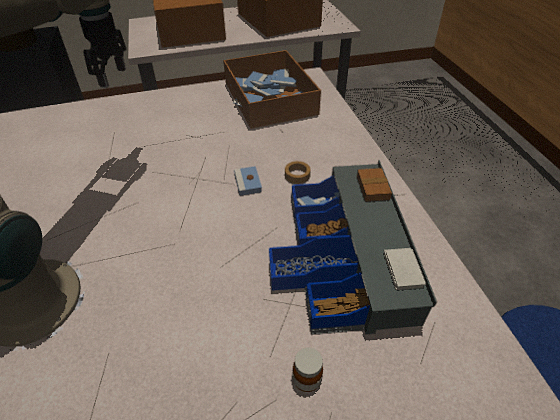

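View pics/wrist0.png

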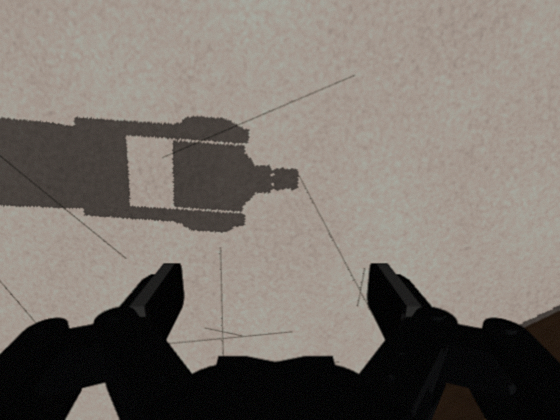

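The scene view shows, from right to left along rack y: sticks (178,230), rings drawn out (225,225), discs (255,260) and packets (297,270). The card stack is at (364,236), the tape at (357,287) and the jar at (144,193). Next I'll measure the rack pose from depth.

Run:
```python
from h import *
for n in ['scene','side']:
    W=np.load(n+'0.npy'); img=cv2.imread('pics/%s0.png'%n).astype(int)
    b,g,r=img[...,0],img[...,1],img[...,2]
    z=W[...,2]
    sel=(abs(z-0.088)<0.006)&(W[...,0]>0.4)&(abs(W[...,1])<0.5)
    m=sel.astype(np.uint8)
    k,l,s,c=cv2.connectedComponentsWithStats(m); i=1+np.argmax(s[1:,4]); 
    P=W[l==i][:,:2].astype(np.float32)
    hull=cv2.convexHull(P); print(n,'shelf',cv2.minAreaRect(P),np.median(z[l==i]))
    print(cv2.boxPoints(cv2.minAreaRect(P)).round(4).tolist())
    blue=(b>r*1.8)&(b>50)&(W[...,0]>0.3)&(abs(z-0.05)<0.004)
    P=W[blue]; print(len(P))
    np.save(n+'_lip.npy',P)
    for lo in [(.55,.75)]:
        print(P[:,0].min(),P[:,0].max(),P[:,1].min(),P[:,1].max())
```

```text
scene shelf ((0.7531073093414307, -0.06228351593017578), (0.41798636317253113, 0.11489066481590271), 80.00255584716797) 0.08832264943498802
[[0.6603000164031982, -0.2581000030040741], [0.7734000086784363, -0.27810001373291016], [0.8460000157356262, 0.13359999656677246], [0.7328000068664551, 0.1535000056028366]]
780
0.5140222244363546 0.7139408354583515 -0.2330154214998785 0.15180842079117532
side shelf ((0.7555501461029053, -0.0628776103258133), (0.41863226890563965, 0.12051217257976532), 80.2358169555664) 0.08874104283546169
[[0.6607000231742859, -0.258899986743927], [0.7793999910354614, -0.2793999910354614], [0.8503999710083008, 0.133200004696846], [0.7317000031471252, 0.15360000729560852]]
1017
0.5114757742659869 0.7390300969527119 -0.23921888978678763 0.15167673020708972
```

```bash
cat >> h.py <<'E'
YAW=np.deg2rad(-9.9); X=np.array([np.cos(YAW),np.sin(YAW)]); Y=np.array([-np.sin(YAW),np.cos(YAW)])
O=np.array([0.6964,-0.0525])-0.106*X
def rk(P): d=np.asarray(P)[...,:2]-O; return np.stack([d@X,d@Y],-1)
def wd(x,y): return O+x*X+y*Y
E
python3 - <<'E'
from h import *
print(O)
for n in ['scene','side']:
    W=np.load(n+'0.npy'); img=cv2.imread('pics/%s0.png'%n).astype(int)
    b,r=img[...,0],img[...,2]; R=rk(W); z=W[...,2]
    for yc in [-.15,-.05,.05,.15]:
        blue=(b>r*1.5)&(b>35)&(abs(R[...,1]-yc)<.05)&(R[...,0]>-.12)&(R[...,0]<.09)
        lip=blue&(abs(z-.05)<.003)
        p=R[lip]; 
        c=p[abs(p[:,1]-yc)<.025]; 
        print(n,yc,len(p),'x front',c[:,0].min().round(4),np.percentile(c[:,0],[10,50,90]).round(4) ,'y',p[:,1].min().round(4),p[:,1].max().round(4), 'z',np.median(z[lip]).round(4))
        # slope of lip line
        q=c[abs(c[:,0]-np.median(c[:,0]))<.006]; print('  yaw resid',np.rad2deg(np.arctan(np.polyfit(q[:,1],q[:,0],1)[0])).round(2))
    for nm,lo,hi in [('edge',.085,.091)]:
        m=(z>lo)&(z<hi)&(abs(R[...,1])<.2)&(R[...,0]>.08)&(R[...,0]<.2)
        for yy in [-.18,-.06,.06,.18]:
            s=m&(abs(R[...,1]-yy)<.015); print('   shelf front',yy,np.percentile(R[s][:,0],1).round(4))
    for nm,b0 in dict(jar=(.03,.08),tape=(.015,.03)).items(): pass
E
```

```text
[ 0.59197841 -0.03427552]
scene -0.15 160 x front 0.0043 [0.0051 0.0074 0.0086] y -0.1884 -0.1069 z 0.0501
  yaw resid -0.12
scene -0.05 220 x front -0.067 [-0.0657 -0.0639 -0.0623] y -0.0881 -0.0073 z 0.0501
  yaw resid 0.65
scene 0.05 183 x front 0.0048 [0.0062 0.0077 0.0086] y 0.0113 0.0921 z 0.05
  yaw resid 0.36
scene 0.15 175 x front 0.0052 [0.0067 0.0082 0.0095] y 0.1114 0.1917 z 0.0498
  yaw resid 0.55
   shelf front -0.18 0.1087
   shelf front -0.06 0.1072
   shelf front 0.06 0.1076
   shelf front 0.18 0.1093
side -0.15 308 x front 0.0027 [0.0036 0.0062 0.0086] y -0.1914 -0.107 z 0.0502
  yaw resid 1.96
side -0.05 374 x front -0.0673 [-0.0664 -0.0642 -0.0618] y -0.091 -0.0088 z 0.0502
  yaw resid -0.0
side 0.05 182 x front 0.004 [0.0044 0.0073 0.0095] y 0.0097 0.0907 z 0.0496
  yaw resid 1.3
side 0.15 169 x front 0.0051 [0.0054 0.0085 0.0106] y 0.1069 0.1909 z 0.0491
  yaw resid -0.48
   shelf front -0.18 0.1076
   shelf front -0.06 0.1068
   shelf front 0.06 0.1093
   shelf front 0.18 0.1102
```

```bash
cat >> h.py <<'E'
YAW=np.deg2rad(-10.1); X=np.array([np.cos(YAW),np.sin(YAW)]); Y=np.array([-np.sin(YAW),np.cos(YAW)])
O=np.array([0.6964,-0.0525])-0.104*X+0.001*Y
from scipy.spatial.transform import Rotation as Ro
def go(x,y,z,yaw=None):
    s=sensors.read_state(); o=s['orientation']; R=Ro.from_euler('xyz',o)
    Rt=Ro.from_euler('xyz',[np.pi,0,np.pi+YAW])
    p=np.r_[wd(x,y),z]; d=p-s['eef_pos']
    print('t',round(s['time'],2),'rack now',rk(s['eef_pos']).round(4),s['eef_pos'][2].round(4),'F rack',np.r_[s['force'][:2]@X,s['force'][:2]@Y,s['force'][2]].round(2),'gap',round(s['finger_gap'],3))
    print('turn units (tool rotvec)',np.rad2deg((R.inv()*Rt).as_rotvec()).round(3)/6)
    print('shift units after turn',(Rt.inv().apply(d)/0.3).round(4),'world target',p.round(4))
E
python3 - <<'E'
from h import *
for n in ['scene','side']:
    W=np.load(n+'0.npy'); img=cv2.imread('pics/%s0.png'%n).astype(int)
    b,r=img[...,0],img[...,2]; R=rk(W); z=W[...,2]
    for yc in [-.15,-.05,.05,.15]:
        p=R[(b>r*1.5)&(b>35)&(abs(R[...,1]-yc)<.04)&(R[...,0]>-.12)&(R[...,0]<.02)&(abs(z-.05)<.003)]
        c=p[abs(p[:,1]-yc)<.025]
        print(n,yc,np.median(c[:,0]).round(4))
go(-.12,-.049,.231)
go(-.12,-.049,.026)
E
```

```text
scene -0.15 0.006
scene -0.05 -0.0658
scene 0.05 0.0055
scene 0.15 0.0057
side -0.15 0.0048
side -0.05 -0.0659
side 0.05 0.0051
side 0.15 0.006
t 0.15 rack now [-0.4405  0.4314] 0.2307 F rack [ 0.55  0.25 -0.86] gap 0.998
turn units (tool rotvec) [-1.08333333e-02 -2.50000000e-03 -2.77416667e+00]
shift units after turn [-1.0685e+00 -1.6012e+00 -1.1000e-03] world target [ 0.4675 -0.0605  0.231 ]
t 0.15 rack now [-0.4405  0.4314] 0.2307 F rack [ 0.55  0.25 -0.86] gap 0.998
turn units (tool rotvec) [-1.08333333e-02 -2.50000000e-03 -2.77416667e+00]
shift units after turn [-1.0685 -1.6012  0.6823] world target [ 0.4675 -0.0605  0.026 ]
```

Emit:
play_rows(
  moves=[
    [0, 0, 0, 0, 0, -0.925, 1],
    [0, 0, 0, 0, 0, -0.925, 1],
    [0, 0, 0, 0, 0, -0.925, 1],
    [-0.0667, -0.1, 0, 0, 0, 0, 1],
    [-0.0667, -0.1, 0, 0, 0, 0, 1],
    [-0.0667, -0.1, 0, 0, 0, 0, 1],
    [-0.0667, -0.1, 0, 0, 0, 0, 1],
    [-0.0667, -0.1, 0, 0, 0, 0, 1],
  ],
  grip_force=60,
)

```text
time: 0.82
eef_pos: [0.3086, 0.3021, 0.231]
orientation: [-3.141, -0.0, 2.966]
force: [1.3, -0.6, -0.8]
finger_gap: -0.004
```

Emit:
play_rows(
  moves=[
    [-0.0667, -0.1, 0, 0, 0, 0, 1],
    [-0.0667, -0.1, 0, 0, 0, 0, 1],
    [-0.0667, -0.1, 0, 0, 0, 0, 1],
    [-0.0667, -0.1, 0, 0, 0, 0, 1],
    [-0.0667, -0.1, 0, 0, 0, 0, 1],
    [-0.0667, -0.1, 0, 0, 0, 0, 1],
    [-0.0667, -0.1, 0, 0, 0, 0, 1],
    [-0.0667, -0.1, 0, 0, 0, 0, 1],
  ],
)

```text
time: 1.48
eef_pos: [0.4242, 0.0375, 0.2312]
orientation: [3.141, 0.0, 2.965]
force: [1.5, -0.3, -0.5]
finger_gap: -0.0
```

Run:
```python
from h import *
go(-.12,-.049,.1)
f=grab('wrist','wrist1');grab('side','side1')
```

```text
t 1.48 rack now [-0.1798  0.0399] 0.2312 F rack [ 1.55 -0.01 -0.47] gap -0.0
turn units (tool rotvec) [0.00166667 0.00116667 0.        ]
shift units after turn [-0.1992 -0.2962  0.4375] world target [ 0.4675 -0.0605  0.1   ]
```

View pics/wrist1.png

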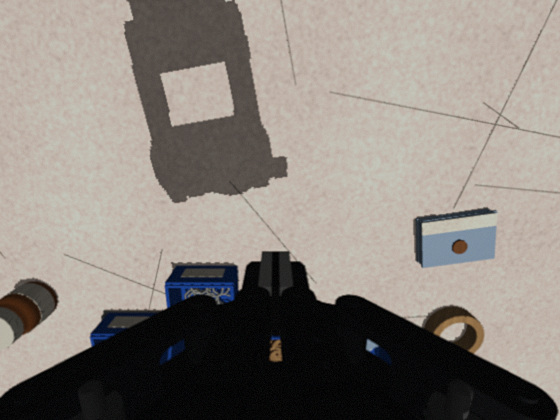

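View pics/side1.png

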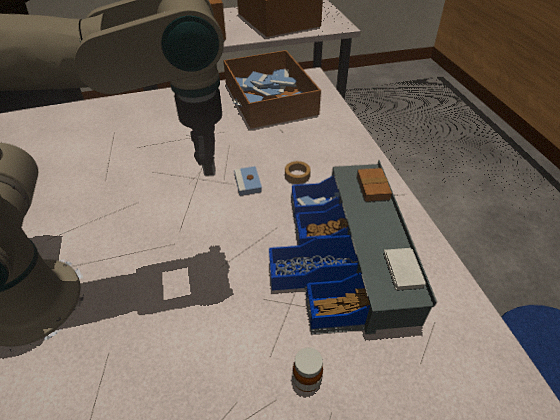

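The wrist view shows the shut fingertips at (275,260), with the rings bin's front wall at (200,285) and clear of them. The side view shows the arm clear of everything.

Emit:
play_rows(
  moves=[
    [-0.0664, -0.0987, 0, 0, 0, 0, 1],
    [-0.0664, -0.0987, 0, 0, 0, 0, 1],
    [-0.0664, -0.0987, 0, 0, 0, 0, 1],
    [0, 0, 0.12, 0, 0, 0, 1],
    [0, 0, 0.12, 0, 0, 0, 1],
    [0, 0, 0.12, 0, 0, 0, 1],
    [0, 0, 0.1, 0, 0, 0, 1],
    [0, 0, 0, 0, 0, 0, 1],
  ],
)

```text
time: 2.25
eef_pos: [0.4632, -0.0572, 0.0867]
orientation: [3.141, -0.012, 2.966]
force: [-0.3, -0.1, -0.8]
finger_gap: -0.002
```

Run:
```python
from h import *
f=grab('wrist','wrist2');grab('side','side2')
go(-.085,-.049,.028)
```

```text
t 2.35 rack now [-0.1209 -0.0467] 0.0935 F rack [ 0.41 -0.31  0.52] gap 0.001
turn units (tool rotvec) [ 0.002      -0.01583333  0.00633333]
shift units after turn [-0.1197 -0.0077  0.2182] world target [ 0.5019 -0.0666  0.028 ]
```

View pics/wrist2.png

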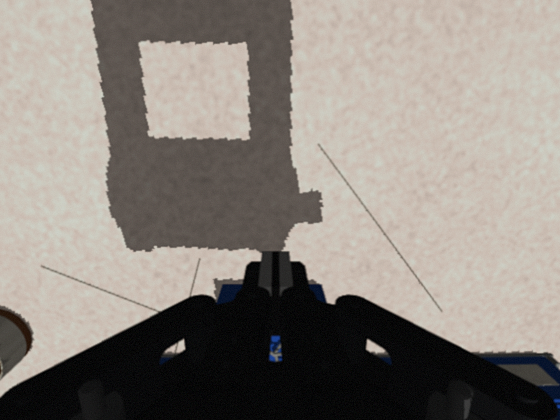

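View pics/side2.png

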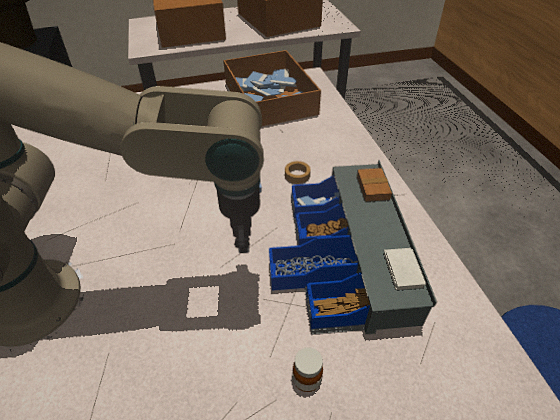

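The finger is centred in front of the rings bin's wall, at (270,290) in the wrist view. I'll lower it and then push.

Emit:
play_rows(
  moves=[
    [0, -0.008, 0.08, 0, 0, 0, 1],
    [0, 0, 0.08, 0, 0, 0, 1],
    [0, 0, 0.058, 0, 0, 0, 1],
    [0, 0, 0, 0, 0, 0, 1],
    [-0.04, 0, 0, 0, 0, 0, 1],
    [-0.04, 0, 0, 0, 0, 0, 1],
    [-0.03, 0, 0, 0, 0, 0, 1],
    [-0.03, 0, 0, 0, 0, 0, 1],
  ],
)

```text
time: 3.02
eef_pos: [0.5103, -0.0685, 0.0316]
orientation: [-3.142, 0.004, 2.966]
force: [-5.3, 1.6, 4.1]
finger_gap: -0.002
```

Run:
```python
from h import *
go(-.020,-.049,.028)
```

```text
t 3.02 rack now [-0.0764 -0.0494] 0.0316 F rack [-5.45  0.65  4.07] gap -0.002
turn units (tool rotvec) [-0.00016667  0.0335      0.00366667]
shift units after turn [-0.1881  0.0012  0.0121] world target [ 0.5659 -0.078   0.028 ]
```

Emit:
play_rows(
  moves=[
    [-0.02, 0, 0, 0, 0, 0, 1],
    [-0.02, 0, 0, 0, 0, 0, 1],
    [-0.02, 0, 0, 0, 0, 0, 1],
    [-0.02, 0, 0, 0, 0, 0, 1],
    [-0.02, 0, 0, 0, 0, 0, 1],
    [-0.02, 0, 0, 0, 0, 0, 1],
    [-0.02, 0, 0, 0, 0, 0, 1],
    [-0.02, 0, 0, 0, 0, 0, 1],
  ],
)

```text
time: 3.68
eef_pos: [0.5564, -0.0767, 0.0308]
orientation: [3.142, 0.002, 2.966]
force: [-5.3, 0.2, 4.2]
finger_gap: -0.006
```

Run:
```python
from h import *
go(-.010,-.049,.028)
```

```text
t 3.68 rack now [-0.0295 -0.0494] 0.0308 F rack [-5.26 -0.76  4.19] gap -0.006
turn units (tool rotvec) [0.         0.01483333 0.00366667]
shift units after turn [-0.0651  0.0012  0.0094] world target [ 0.5757 -0.0798  0.028 ]
```

Emit:
play_rows(
  moves=[
    [-0.008, 0, 0, 0, 0, 0, 1],
    [-0.008, 0, 0, 0, 0, 0, 1],
    [-0.008, 0, 0, 0, 0, 0, 1],
    [-0.008, 0, 0, 0, 0, 0, 1],
    [-0.007, 0, 0, 0, 0, 0, 1],
    [-0.007, 0, 0, 0, 0, 0, 1],
    [-0.007, 0, 0, 0, 0, 0, 1],
    [-0.007, 0, 0, 0, 0, 0, 1],
  ],
)

```text
time: 4.35
eef_pos: [0.5736, -0.0798, 0.0302]
orientation: [3.142, 0.001, 2.966]
force: [-6.4, 2.0, 4.9]
finger_gap: -0.0
```

Run:
```python
from h import *
go(-.010,-.049,.028)
```

```text
t 4.35 rack now [-0.0121 -0.0494] 0.0302 F rack [-6.61  0.88  4.92] gap -0.0
turn units (tool rotvec) [0.0005     0.00916667 0.00283333]
shift units after turn [-0.0069  0.0014  0.0074] world target [ 0.5757 -0.0798  0.028 ]
```

Emit:
play_rows(
  moves=[
    [-0.004, 0, 0, 0, 0, 0, 1],
    [-0.004, 0, 0, 0, 0, 0, 1],
    [-0.003, 0, 0, 0, 0, 0, 1],
    [-0.003, 0, 0, 0, 0, 0, 1],
    [-0.002, 0, 0, 0, 0, 0, 1],
    [0, 0, 0, 0, 0, 0, 1],
    [0, 0, 0, 0, 0, 0, 1],
    [0, 0, 0, 0, 0, 0, 1],
  ],
)

```text
time: 5.02
eef_pos: [0.5767, -0.0803, 0.0302]
orientation: [-3.142, -0.004, 2.966]
force: [-16.3, 2.0, 11.3]
finger_gap: -0.004
```

Run:
```python
from h import *
go(-.010,-.049,.028)
```

```text
t 5.02 rack now [-0.009  -0.0494] 0.0302 F rack [-16.42  -0.93  11.25] gap -0.004
turn units (tool rotvec) [-0.00016667 -0.0335      0.00316667]
shift units after turn [0.0034 0.0014 0.0074] world target [ 0.5757 -0.0798  0.028 ]
```

Emit:
play_rows(
  moves=[
    [-0.002, 0, 0, 0, 0, 0, 1],
    [-0.002, 0, 0, 0, 0, 0, 1],
    [0, 0, 0, 0, 0, 0, 1],
    [0.02, 0, 0, 0, 0, 0, 1],
    [0.06, 0, 0, 0, 0, 0, 1],
    [0.06, 0, 0, 0, 0, 0, 1],
    [0.02, 0, -0.1, 0, 0, 0, 1],
    [0, 0, -0.1, 0, 0, 0, 1],
  ],
)

```text
time: 5.68
eef_pos: [0.53, -0.072, 0.0883]
orientation: [3.141, -0.003, 2.966]
force: [0.8, 0.3, 1.4]
finger_gap: -0.002
```

```bash
cat >> h.py <<'E'
def lips(names):
  for n in names:
    f=grab(n,None); W=world(f); img=f['image'].astype(int)
    b,r=img[...,2],img[...,0]; R=rk(W); z=W[...,2]
    for yc in [-.15,-.05,.05,.15]:
        p=R[(b>r*1.5)&(b>35)&(abs(R[...,1]-yc)<.04)&(R[...,0]>-.12)&(R[...,0]<.02)&(abs(z-.05)<.003)]
        c=p[abs(p[:,1]-yc)<.025]
        print(n,yc,len(c),np.median(c[:,0]).round(4) if len(c) else None)
E
python3 - <<'E'
from h import *
lips(['scene','side']); grab('side','side3')
go(.024,.051,.12)
E
```

```text
scene -0.15 32 0.0055
scene -0.05 35 0.0065
scene 0.05 38 0.0052
scene 0.15 35 0.0058
side -0.15 61 0.0049
side -0.05 57 0.0065
side 0.05 41 0.005
side 0.15 0 None
t 5.83 rack now [-0.0519 -0.0495] 0.0927 F rack [ 0.13 -0.27 -0.01] gap -0.001
turn units (tool rotvec) [-0.00116667  0.08916667  0.00216667]
shift units after turn [-0.2531  0.3351 -0.0909] world target [0.6268 0.0127 0.12  ]
```

View pics/side3.png

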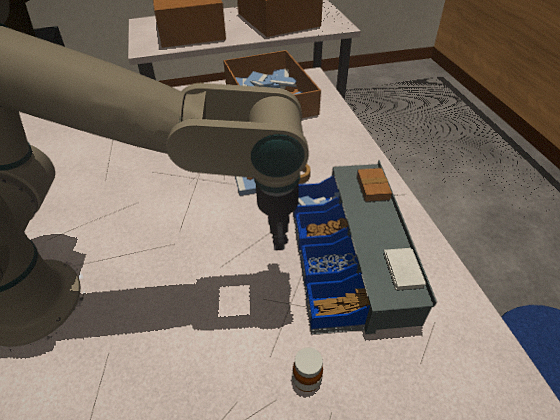

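The rings bin is now home, in line with the others at about (330,262) in the side view. Next I'll go to a point above the disc bin, just behind its lip.

Emit:
play_rows(
  moves=[
    [0, 0, -0.09, 0, 0, 0, 1],
    [0, 0.09, 0, 0, 0, 0, 1],
    [0, 0.09, 0, 0, 0, 0, 1],
    [-0.08, 0.08, 0, 0, 0, 0, 1],
    [-0.08, 0.075, 0, 0, 0, 0, 1],
    [-0.08, 0, 0, 0, 0, 0, 1],
    [-0.03, 0, 0, 0, 0, 0, 1],
    [0, 0, 0, 0, 0, 0, 1],
  ],
)

```text
time: 6.5
eef_pos: [0.6305, 0.0124, 0.1142]
orientation: [3.142, 0.0, 2.966]
force: [-0.0, -0.1, -0.1]
finger_gap: 0.004
```

Run:
```python
from h import *
grab('wrist','wrist4');grab('side','side4')
go(.028,.051,.028)
```

```text
t 6.6 rack now [0.0262 0.0509] 0.1144 F rack [-0.44 -0.4   0.31] gap 0.003
turn units (tool rotvec) [ 0.0005     -0.00816667 -0.00016667]
shift units after turn [-0.0061  0.0003  0.2879] world target [0.6307 0.012  0.028 ]
```

View pics/wrist4.png

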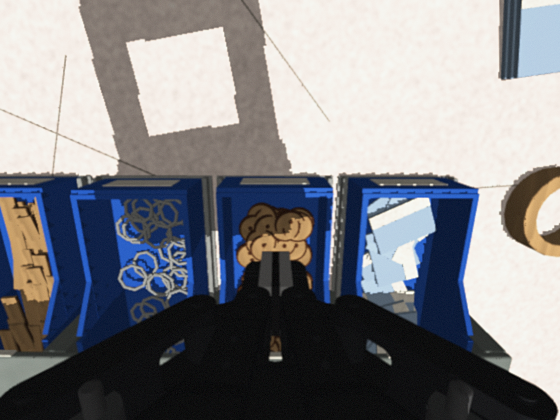

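View pics/side4.png

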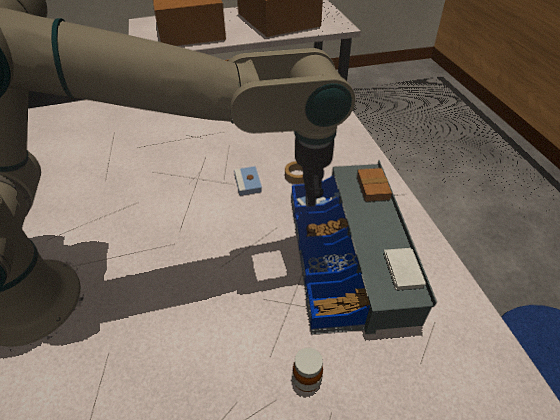

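The fingertip is centred over the disc bin at (275,255), behind its lip at (275,180). I'll lower it in.

Emit:
play_rows(
  moves=[
    [-0.006, 0, 0.06, 0, 0, 0, 1],
    [0, 0, 0.06, 0, 0, 0, 1],
    [0, 0, 0.05, 0, 0, 0, 1],
    [0, 0, 0.04, 0, 0, 0, 1],
    [0, 0, 0.03, 0, 0, 0, 1],
    [0, 0, 0.025, 0, 0, 0, 1],
    [0, 0, 0.02, 0, 0, 0, 1],
    [0, 0, 0, 0, 0, 0, 1],
  ],
)

```text
time: 7.27
eef_pos: [0.6304, 0.0119, 0.0283]
orientation: [-3.142, -0.001, 2.965]
force: [-0.2, -0.3, -0.2]
finger_gap: 0.002
```

Run:
```python
from h import *
go(-.070,.051,.028)
```

```text
t 7.27 rack now [0.0277 0.0508] 0.0283 F rack [-0.19 -0.33 -0.24] gap 0.002
turn units (tool rotvec) [-0.00083333 -0.01366667  0.00033333]
shift units after turn [0.3257 0.0006 0.0012] world target [0.5342 0.0292 0.028 ]
```

Emit:
play_rows(
  moves=[
    [0.014, 0, 0, 0, 0, 0, 1],
    [0.014, 0, 0, 0, 0, 0, 1],
    [0.02, 0, 0, 0, 0, 0, 1],
    [0.02, 0, 0, 0, 0, 0, 1],
    [0.02, 0, 0, 0, 0, 0, 1],
    [0.02, 0, 0, 0, 0, 0, 1],
    [0.02, 0, 0, 0, 0, 0, 1],
    [0.02, 0, 0, 0, 0, 0, 1],
  ],
)

```text
time: 7.93
eef_pos: [0.5874, 0.0197, 0.0303]
orientation: [3.141, 0.002, 2.965]
force: [5.9, -1.4, 3.8]
finger_gap: 0.002
```

Run:
```python
from h import *
go(-.070,.051,.028)
```

```text
t 7.93 rack now [-0.016  0.051] 0.0303 F rack [ 6.02 -0.33  3.8 ] gap 0.002
turn units (tool rotvec) [0.00316667 0.02266667 0.0005    ]
shift units after turn [1.801e-01 1.000e-04 7.600e-03] world target [0.5342 0.0292 0.028 ]
```

Emit:
play_rows(
  moves=[
    [0.02, 0, 0, 0, 0, 0, 1],
    [0.02, 0, 0, 0, 0, 0, 1],
    [0.02, 0, 0, 0, 0, 0, 1],
    [0.02, 0, 0, 0, 0, 0, 1],
    [0.02, 0, 0, 0, 0, 0, 1],
    [0.015, 0, 0, 0, 0, 0, 1],
    [0.015, 0, 0, 0, 0, 0, 1],
    [0.01, 0, 0, 0, 0, 0, 1],
  ],
)

```text
time: 8.6
eef_pos: [0.5452, 0.0271, 0.0293]
orientation: [3.142, -0.0, 2.965]
force: [6.7, -0.9, -1.9]
finger_gap: -0.0
```

Run:
```python
from h import *
go(-.070,.051,.028)
```

```text
t 8.6 rack now [-0.0588  0.0509] 0.0293 F rack [ 6.71  0.28 -1.92] gap -0.0
turn units (tool rotvec) [ 0.0005     -0.00333333  0.00116667]
shift units after turn [0.0374 0.0003 0.0043] world target [0.5342 0.0292 0.028 ]
```

Emit:
play_rows(
  moves=[
    [0.007, 0, 0, 0, 0, 0, 1],
    [0.007, 0, 0, 0, 0, 0, 1],
    [0.007, 0, 0, 0, 0, 0, 1],
    [0.006, 0, 0, 0, 0, 0, 1],
    [0.004, 0, 0, 0, 0, 0, 1],
    [0.003, 0, 0, 0, 0, 0, 1],
    [0, 0, 0, 0, 0, 0, 1],
    [0, 0, 0, 0, 0, 0, 1],
  ],
)

```text
time: 9.27
eef_pos: [0.5355, 0.0289, 0.0292]
orientation: [3.142, -0.001, 2.965]
force: [1.6, 0.4, 1.0]
finger_gap: -0.004
```

Run:
```python
from h import *
go(-.070,.051,.028)
```

```text
t 9.27 rack now [-0.0687  0.0509] 0.0292 F rack [1.51 0.71 1.04] gap -0.004
turn units (tool rotvec) [ 0.00016667 -0.00933333  0.001     ]
shift units after turn [0.0044 0.0004 0.0041] world target [0.5342 0.0292 0.028 ]
```

Emit:
play_rows(
  moves=[
    [0.004, 0, 0, 0, 0, 0, 1],
    [0.004, 0, 0, 0, 0, 0, 1],
    [0.003, 0, 0, 0, 0, 0, 1],
    [0.003, 0, 0, 0, 0, 0, 1],
    [0, 0, 0, 0, 0, 0, 1],
    [0, 0, 0, 0, 0, 0, 1],
    [0, 0, 0, 0, 0, 0, 1],
    [0, 0, 0, 0, 0, 0, 1],
  ],
)

```text
time: 9.93
eef_pos: [0.5314, 0.0296, 0.0292]
orientation: [3.142, -0.001, 2.965]
force: [-0.8, 0.4, -0.2]
finger_gap: -0.002
```

Run:
```python
from h import *
go(-.070,.051,.028)
```

```text
t 9.93 rack now [-0.0729  0.0509] 0.0292 F rack [-0.85  0.22 -0.24] gap -0.002
turn units (tool rotvec) [ 0.00033333 -0.00916667  0.0015    ]
shift units after turn [-0.0096  0.0003  0.0041] world target [0.5342 0.0292 0.028 ]
```

Run:
```python
from h import *
lips(['scene','side'])
grab('side','side5')
```

```text
scene -0.15 31 0.0052
scene -0.05 37 0.007
scene 0.05 0 None
scene 0.15 36 0.0056
side -0.15 65 0.005
side -0.05 54 0.0064
side 0.05 21 -0.0859
side 0.15 33 0.0057
```

View pics/side5.png

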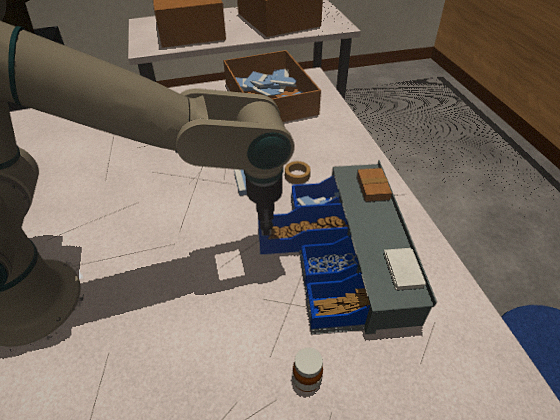

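The disc bin is out, with its lip at about x = -0.086 (pixel (265,243)). I'll pull gently on to confirm it is against the stop.

Emit:
play_rows(
  moves=[
    [0.003, 0, 0, 0, 0, 0, 1],
    [0.003, 0, 0, 0, 0, 0, 1],
    [0.003, 0, 0, 0, 0, 0, 1],
    [0.003, 0, 0, 0, 0, 0, 1],
    [0.002, 0, 0, 0, 0, 0, 1],
    [0.002, 0, 0, 0, 0, 0, 1],
    [0, 0, 0, 0, 0, 0, 1],
    [0, 0, 0, 0, 0, 0, 1],
  ],
)

```text
time: 10.75
eef_pos: [0.5314, 0.0297, 0.0316]
orientation: [3.14, 0.012, 2.965]
force: [19.1, -2.1, -5.3]
finger_gap: 0.0
```

Run:
```python
from h import *
go(-.070,.051,.028)
```

```text
t 10.75 rack now [-0.0728  0.051 ] 0.0316 F rack [19.21  1.34 -5.32] gap 0.0
turn units (tool rotvec) [ 0.01166667  0.11733333 -0.00366667]
shift units after turn [-0.0094 -0.0001  0.012 ] world target [0.5342 0.0292 0.028 ]
```

It holds at 19 N without moving, so that is the stop. I'll release the lip and rise.

Emit:
play_rows(
  moves=[
    [-0.016, 0, 0, 0, 0, 0, 1],
    [-0.016, 0, 0, 0, 0, 0, 1],
    [-0.01, 0, 0, 0, 0, 0, 1],
    [0, 0, 0, 0, 0, 0, 1],
    [0, 0, -0.06, 0, 0, 0, 1],
    [0, 0, -0.1, 0, 0, 0, 1],
    [0, 0, -0.12, 0, 0, 0, 1],
    [0, 0, -0.12, 0, 0, 0, 1],
  ],
)

```text
time: 11.42
eef_pos: [0.5384, 0.0283, 0.1499]
orientation: [-3.141, -0.003, 2.966]
force: [1.1, -0.2, -0.3]
finger_gap: 0.001
```

Emit:
play_rows(
  moves=[
    [0, 0, -0.12, 0, 0, 0, 1],
    [0.12, 0, 0, 0, 0, 0, 1],
    [0.12, 0, 0, 0, 0, 0, 1],
    [0.12, 0, 0, 0, 0, 0, 1],
    [0.05, 0, 0, 0, 0, 0, 1],
    [0, 0, 0, 0, 0, 0, 1],
    [0, 0, 0, 0, 0, 0, 1],
    [0, 0, 0, 0, 0, 0, 1],
  ],
)

```text
time: 12.08
eef_pos: [0.4188, 0.0496, 0.1855]
orientation: [3.141, 0.0, 2.965]
force: [-0.1, 0.3, -0.2]
finger_gap: -0.002
```

Run:
```python
from h import *
go(-.070,.051,.028)
lips(['scene','side'])
f=grab('scene','scene6')
grab('side','side6')
a=np.load('scene0.npy');b=world(f)
# bystander check: image regions
for nm,(u,v) in dict(card=(364,236),tape=(357,287),jar=(144,193)).items():
    s=np.s_[v-25:v+25,u-28:u+28]
    for w in (a,b):
        q=w[s].reshape(-1,3); q=q[q[:,2]>.012]; print(nm,len(q),np.nanmean(q,0).round(4))
```

```text
t 12.08 rack now [-0.1872  0.0509] 0.1855 F rack [-0.14  0.29 -0.17] gap -0.002
turn units (tool rotvec) [0.001      0.00316667 0.00033333]
shift units after turn [-3.908e-01  4.000e-04  5.249e-01] world target [0.5342 0.0292 0.028 ]
scene -0.15 32 0.0055
scene -0.05 39 0.0066
scene 0.05 30 -0.0847
scene 0.15 36 0.0052
side -0.15 64 0.0047
side -0.05 55 0.0064
side 0.05 35 -0.0849
side 0.15 25 0.0062
card 872 [0.5337 0.2473 0.0179]
card 874 [0.5337 0.2475 0.0179]
tape 531 [0.6737 0.2399 0.0222]
tape 535 [0.6734 0.2401 0.0224]
jar 682 [ 0.5383 -0.2951  0.0537]
jar 681 [ 0.5384 -0.295   0.054 ]
```

View pics/scene6.png

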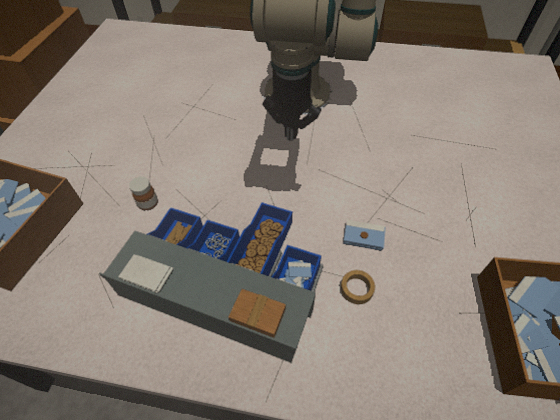

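```bash
python3 -c "
from workcell import workorder
print(workorder.job_done())"
```

```text
the job is handed in; nothing more can be done
None
```

I pushed the rings bin fully home, then hooked the shut fingertips behind the disc bin's lip and drew it out to the stop. I handed the job in at about 12 s, with the arm clear of everything.

- **Rings bin:** it met the back panel at about 16 N. Its lip then lay level with the other home bins, to within about 1.5 mm.
- **Disc bin:** its lip ended 90 mm from where it started. A last gentle pull reached 19 N without moving it.
- **Everything else:** the sticks and packets bins, tape roll, jar and card stack show less than 1 mm of change.
- **One small disagreement:** in my fitted rack frame the home lips read 5 to 6.5 mm, against the stated 1 to 5 mm. I put that down to the 2 mm calibration error.

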